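# Ready the casting bench's scale for the next mix

### The arm

A 6-joint arm with a two-finger parallel gripper is mounted at the origin on the work surface. World frame = base frame: x ahead of the robot, y to its left, z up, the work surface at z = 0. Lengths are in m, angles in rad, forces in N, time in s.
With the tool pointing down it reaches from about 0.4 to 0.825 m from the base axis. Payload 7 kg.
Tool frame: the origin (TCP) lies at the centre of the arm's flange, where the gripper is bolted on; the fingertips stand 178 mm ahead of it and the grasp point (between the pads) lies ahead of it (tcp_to_grasp is the z of the grasp point in the tool frame, in m); z points along the fingers, x is the direction in which the jaws open and shut, and the axes are right-handed (so a half turn about z gives the same grasp; the last joint's range is limited). The gripper opens to 88 mm and grips with 3 to 60 N. Pads are 19 mm wide; open, the fingers measure 130 mm over their backs; the gripper's body (78 mm by 193 mm) begins 47 mm behind the grasp point.
Start: joints at [1.589, 0.359, 0.012, 0, -1.224, -0.288], TCP at [0.18, 0.651, 0.405] pointing down, gripper open.
Joint ranges: [-3.07, 3.07], [-1.43, 2.12], [-1.02, 1.25], [-3.03, 1.67], [-3.05, -0], [-3.03, 3.03]. Speed limits (rad/s): [2.39, 2.39, 3.01, 3.14, 3.14, 3.14].

### API

Orientations are given as [roll, pitch, yaw] about the fixed x, y, z axes, in that order (R = Rz(yaw) Ry(pitch) Rx(roll)).
In Python, from station import get_state, grab_frame, job_done, tcp_to_grasp gives the robot as it stands.
- The arm moves only by the tool drive_tool, never from a script. Its argument "moves" is a list of rows, each a list of 7 numbers: the shift along the tool's x, y, z in mm, then the turn, a rotation vector about the tool's x, y, z in degrees, then the closure, from -1 (fully open) to 1 (shut), so that 0 is half open. In form: [[dx, dy, dz, ax, ay, az, claw], ...]. A call has 1 to 12 rows; each row is the pose to reach, as a shift and turn from the pose commanded when the call began, along the tool's axes at that moment; what a row does not reach only later rows make up. A row lasts 1/8 s, in which the tool goes at most 62.5 mm and 10.7 degrees, less where a joint would pass 70% of its speed; a pose out of reach is approached as far as the arm can. A call with a gripper value outside its range is refused whole. The fingers move at their own pace and stop on an object; "grip_force" is the grip in N (left out, the last holds). Time passes only in rows, so rows that repeat a pose let the fingers close. It gives the time, the measured TCP pose, the force and the opening at its end, in the units of the state.
- get_state(): the state, without advancing time (a new reading comes with each control period).
- grab_frame(name): name is "scene" or "side" or "wrist"; returns a dict with "img" (480x640x3 uint8, red, green, blue), "range_z" (480x640 float32, m along the optical axis (not along the pixel's ray), 0 where there is no reading), "fovy" (degrees; the focal length in pixels is half the picture's height over the tangent of half this angle, whatever the lens; pixels are square), "cx", "cy" (the principal point, pixels), "rvec" (rotation vector, rad) and "tvec" (3), from world to camera coordinates, as OpenCV has them. Camera axes: x right, y down, z forward; pixel columns grow to the right and rows downward; lengths in m; the calibration is good to about 2 mm. A picture is of the moment at which its call begins.
- job_done(): hands the job in, once; it reports no verdict.
The state is a dict: "t": time; "q": joint angles; "qd": joint speeds; "joint_efforts": joint torques, N m; "eef_pos": TCP position; "ee_rot": TCP orientation; "force": force on the tool from outside, world axes, zero at the start; "moment": the same for the moment, N m; "width": finger opening in m.
Only numpy, scipy, OpenCV 4.12 (cv2) and the standard library are available. Lean on these libraries where they do the work, as an engineer would, in place of code of your own. Each camera call takes 0.05 s, during which the arm holds its last target. There are 200 camera calls.

### The job

Get the sleeping bench scale ready for weighing into the empty mixing cup that stands on its pan: with a fingertip press the round power key at the left end of its keypad to wake it, then the square unit key next to it to change over to grams, and then the wide tare key at the right end to zero off the cup. Press lightly, because a hard push would overload the load cell, and let each key spring back up before you press the next. Do not press the other square key, and leave the cup and everything else standing where it is: nothing is to be picked up.

Things in the scene. Friction and masses are not known exactly. Their poses are not given: they have to be found in the camera images.
- scale: Bench scale: pale grey housing 310 mm deep (its x) by 250 mm wide (its y), steel pan, dark sloping front panel with a display and a row of four grey keys; fixed, turned up to 25 degrees. Origin: centre of its underside, on the bench; x from the keypad to the back, y left, z up, as seen from the keypad side, where the robot is. A push by the robot of over 25 N anywhere on it overloads it.
- panel (a point): Middle of the dark panel's surface, 42 mm above the bench, at x = -107 mm in the scale's frame. The panel is 100 mm long, front to back, and rises 8 degrees towards the pan; display in its rear half, keys in its front half, their middles at x = -129 mm and y = +72, +24, -24, -74 mm in the scale's frame, tops 46 mm above the bench.
- pan (a point): Middle of the pan's top face, 64 mm above the bench. The steel pan is 190 mm (scale's x) by 228 mm (scale's y); its front edge lies 90 mm behind the middles of the keys.
- power_key_top (a point): Power key: round, 20 mm across, left end of the row of four. The point is the middle of its top face, which at rest stands 7.5 mm off the panel; the key moves down with a press, square to the panel (8 degrees off vertical).
- unit_key_top (a point): Unit key: square, 19 mm, second from the left, 48 mm from the power key, middle to middle. The point is the middle of its top face, which at rest stands 7.5 mm off the panel; the key moves down with a press, square to the panel (8 degrees off vertical).
- count_key_top (a point): Piece-counting key: square, 19 mm, third from the left, just like the unit key; not to be pressed. The point is the middle of its top face, which at rest stands 7.5 mm off the panel; the key moves down with a press, square to the panel (8 degrees off vertical).
- tare_key_top (a point): Tare key: oblong, 34 mm along the row by 19 mm, right end of the row, 50 mm from the counting key, middle to middle. The point is the middle of its top face, which at rest stands 7.5 mm off the panel; the key moves down with a press, square to the panel (8 degrees off vertical).
- power_key (a joint): How far the power key is pushed in: 0 m up, 0.006 m at its stop; it answers beyond 0.002 m and springs back when released. Stiffness: about 1.5 N starts it moving, 4.1 N takes it to 0.002 m, 9.3 N to the stop, which is hard.
- unit_key (a joint): The same for the unit key (0 up, answers beyond 0.002 m, stop at 0.006 m, same stiffness).
- count_key (a joint): The same for the piece-counting key, which must not be pressed.
- tare_key (a joint): The same for the tare key (0 up, answers beyond 0.002 m, stop at 0.006 m, same stiffness).
- cup: Empty clear plastic mixing cup, 110 mm tall, 92 mm across its rim and 66 mm across its foot, very light, loose on the pan. Origin: centre of its underside.
- pigment_tall: Loose dark red pigment bottle with white nozzle cap, 38 mm across, 118 mm tall, beside the scale. Origin: centre of its underside.
- pigment_short: Loose dark blue pigment bottle with white nozzle cap, 42 mm across, 88 mm tall, beside the scale. Origin: centre of its underside.
- spoon_pot: Loose clear pot, 84 mm across, with wooden stirring spoons standing in it up to about 155 mm high, beside the scale. Origin: centre of its underside.
- screw_cap: Loose white screw cap, 42 mm across, 13 mm high, lying by the front left corner of the scale. Origin: centre of its underside.
- brush: Loose flat brush, 170 mm long, lying in front of the scale. Origin on its underside.
- hex_mould: Loose white hexagonal mould with a set casting in it, 92 mm across, 36 mm high, on the right of the bench. Origin: centre of its underside.
- oval_tray: Loose lilac cast tray, 200 by 100 mm, 14 mm high, on the left of the bench. Origin: centre of its underside.

How it is judged:
On the way, in this order (a step that is already met when the one before it is completed fails the run):
1. the power key is pressed in and all the other keys are up (value of joint power_key above 0.002 m and value of joint each of unit_key, count_key, tare_key below 0.001 m), for 0.1 s.
2. after that the unit key is pressed in and all the other keys are up (value of joint unit_key above 0.002 m and value of joint each of power_key, count_key, tare_key below 0.001 m), for 0.1 s.
3. after that the tare key is pressed in and all the other keys are up, the cup standing on the pan (value of joint tare_key above 0.002 m and value of joint each of power_key, unit_key, count_key below 0.001 m and z of cup in the frame of pan below 0.004 m), for 0.1 s.
At the end, for the whole second after the job is handed in: All four keys are up again (within 1 mm); the cup stands upright and still on the pan within 15 mm of where it stood; every loose thing on the bench is within 30 mm of where it stood (value of joint each of power_key, unit_key, count_key, tare_key below 0.001 m and z of cup in the frame of pan between -0.004 and 0.004 m and angle between cup's own z axis and vertical below 0.1 rad and distance of cup from where it was at the start of the episode below 0.015 m and linear speed of cup below 0.02 m/s and distance of each of pigment_tall, pigment_short, spoon_pot, hex_mould, oval_tray, screw_cap, brush from where it was at the start of the episode below 0.03 m); the robot touches nothing.
It fails at once if the piece-counting key is pressed (beyond 2 mm) (value of joint count_key above 0.002 m).
It fails at once if the robot pushes on the scale with more than 25 N (contact force between any of the fingers, the arm and scale above 25 N).
It fails at once if the cup is lifted, tipped or shifted by more than 15 mm (distance of cup from where it was at the start of the episode above 0.015 m or angle between cup's own z axis and vertical above 0.2 rad).
It fails at once if another loose thing is picked up, knocked over or shifted by more than 30 mm (distance of any of pigment_tall, pigment_short, spoon_pot, hex_mould, oval_tray, screw_cap, brush from where it was at the start of the episode above 0.03 m or angle between any of pigment_tall, pigment_short, spoon_pot's own z axis and vertical above 0.5 rad).
It also fails if it takes over 43 s, if anything falls off the work surface, if the arm or the gripper's body presses on something with over 40 N, if the wrist force passes 120 N, or if a joint passes its speed limit or range.

## Working session

There is one attempt and no reset: what is moved stays moved. The work goes in short steps, Python scripts to look and compute and a tool call to move; the robot and the scene stay as the last step left them, time stands still between calls to the robot, and variables do not carry over. Pictures are saved under pics/ and viewed, about 8 in all and at most 12, crops included, and the job is handed in when it is done.

Besides the shell and the picture viewer there is one more tool, called after "Request:" as name(argument=value, ...), one argument or row to a line, values as JSON. drive_tool: Moves the arm, as the interface text tells. Its arguments: {"type":"object","properties":{"moves":{"type":"array"},"grip_force":{"type":"number"}},"required":["moves"]}

```bash
mkdir -p pics; cat > h.py <<'E'
import numpy as np,cv2
from station import *
def save(n,f): cv2.imwrite(f'pics/{n}.png',f['img'][:,:,::-1])
def cam(f):
    R=cv2.Rodrigues(np.array(f['rvec'],float))[0];t=np.array(f['tvec'],float).ravel()
    F=240/np.tan(np.radians(f['fovy'])/2);return R,t,F
def ray(f,u,v,z):
    R,t,F=cam(f);c=-R.T@t;d=R.T@np.array([(u-f['cx'])/F,(v-f['cy'])/F,1]);return c+d*(z-c[2])/d[2]
def depthpt(f,u,v):
    R,t,F=cam(f);z=f['range_z'][int(v),int(u)];return R.T@(np.array([(u-f['cx'])/F*z,(v-f['cy'])/F*z,z])-t)
def proj(f,p):
    R,t,F=cam(f);q=R@np.array(p)+t;return q[:2]/q[2]*F+[f['cx'],f['cy']]
E
python3 - <<'E'
from h import *
import pickle
print(get_state(),tcp_to_grasp)
for n in ['scene','side','wrist']:
    f=grab_frame(n);save(n+'0',f);pickle.dump(f,open(n+'0.pkl','wb'));R,t,F=cam(f);print(n,-R.T@t,R[2],F)
a=[cv2.imread(f'pics/{n}0.png') for n in('scene','side')]
E
```

```text
{'t': 0.0, 'q': array([ 1.58907972e+00,  3.59405933e-01,  1.10671964e-02, -3.19690005e-04,
       -1.22408418e+00, -2.88107212e-01]), 'qd': array([-1.57442076e-04, -2.12283920e-04, -7.37923703e-04, -8.04912910e-04,
        9.83818962e-04,  9.33927498e-05]), 'joint_efforts': array([-9.13362837e-04, -5.82715023e+01,  2.93074107e+01,  6.99759588e+00,
        7.00330449e-03, -1.49781799e-04]), 'eef_pos': array([0.17987906, 0.65040151, 0.40371923]), 'ee_rot': array([-3.14141858e+00, -1.64494081e-03, -1.84072917e+00]), 'force': array([ 0.14055144, -0.90935307,  0.11994457]), 'moment': array([-0.01537372, -0.02730056,  0.04459734]), 'width': 0.08745827833334191} 0.1593
scene [1.45892193 0.75863625 1.06218578] [-0.5738929  -0.51771534 -0.63452168] 617.8878771891239
side [ 0.11748441 -0.56915026  0.81839157] [ 0.44644172  0.52804071 -0.72240072] 438.8513666808866
wrist [0.25953241 0.62957724 0.38272362] [-0.29238461  0.07944597 -0.95299506] 383.96933053760637
```

View pics/scene0.png

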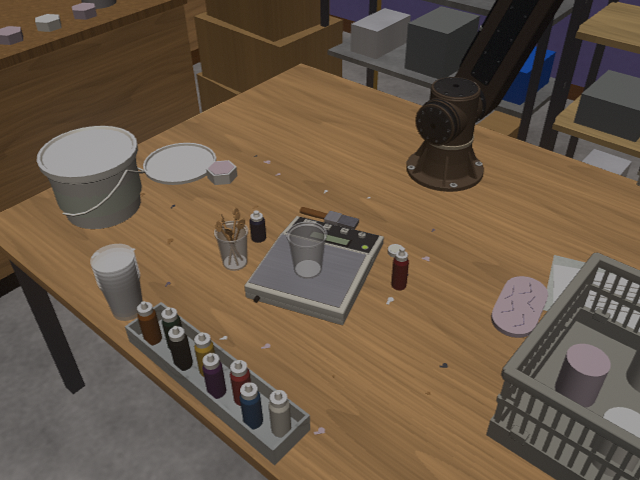

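View pics/side0.png

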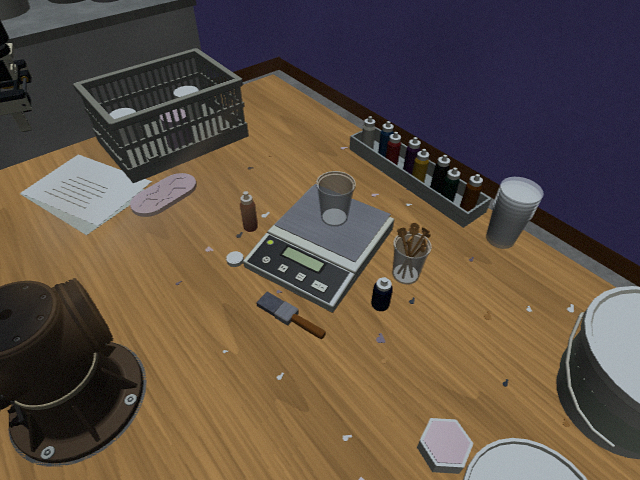

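View pics/wrist0.png

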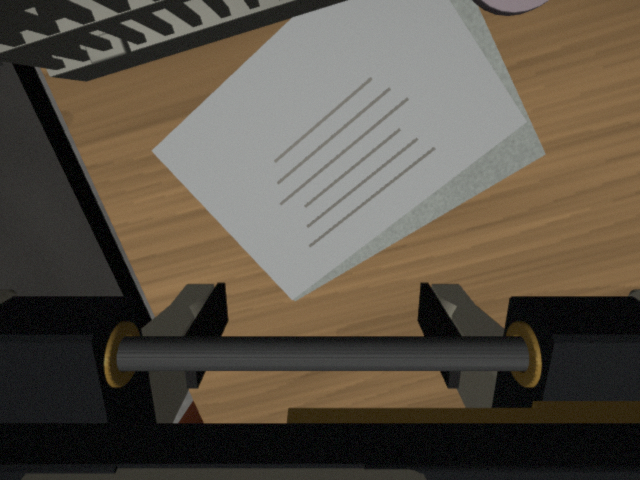

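The side view shows the scale at about (320,245), with its keypad facing the robot along (265–320, 258–286). The cup stands on the pan at (335,200), and the brush lies in front. The scene view shows the same from behind. Next I'll zoom in on the keypad in both.

```bash
python3 - <<'E'
from h import *
a=cv2.imread('pics/side0.png')[215:315,230:350];b=cv2.imread('pics/scene0.png')[205:265,275:395]
a=cv2.resize(a,None,fx=5.5,fy=3.5,interpolation=2) if 0 else cv2.resize(a,None,fx=3.6,fy=3.6,interpolation=2)
b=cv2.resize(b,None,fx=3.6,fy=3.6,interpolation=2)
c=np.vstack([a,b]);print(c.shape);cv2.imwrite('pics/crop1.png',c[:600])
E
```

```text
(576, 432, 3)
```

View pics/crop1.png

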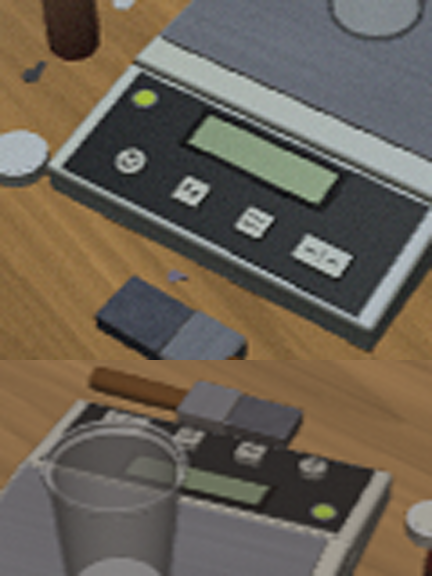

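The crop shows, in side-view pixels, power at about (266,259), unit (283,268), count (301,277) and tare (319,286). In the scene view, power is at (362,234) and unit at (344,231). Next I'll refine these with blobs and triangulate.

```bash
python3 - <<'E'
from h import *
import pickle
S={n:pickle.load(open(n+'0.pkl','rb')) for n in('side','scene')}
seed={'side':[(266.4,259.4),(282.8,268),(300.6,276.7),(319.4,286.1)],'scene':[(362,234.4),(344.4,230.8),(327.8,226.7)]}
ref={}
for n in S:
    g=cv2.cvtColor(S[n]['img'],cv2.COLOR_RGB2GRAY).astype(float);ref[n]=[]
    for i,(u,v) in enumerate(seed[n]):
        r=9 if i==3 else 6
        x,y=int(round(u)),int(round(v));w=g[y-r:y+r+1,x-r:x+r+1]
        nl,L,st,ce=cv2.connectedComponentsWithStats((w>95).astype(np.uint8))
        k=min(range(1,nl),key=lambda k:np.hypot(*(ce[k]-r))-0.05*st[k,4]);ref[n].append(ce[k]+[x-r,y-r]);print(n,i,ref[n][-1],st[k])
P=[]
for i,p in enumerate(ref['side']): P.append(ray(S['side'],*p,0.046));print('side46',P[-1],depthpt(S['side'],*p.round()))
for i,p in enumerate(ref['scene']):
    M=lambda f:(lambda R,t,F:np.array([[F,0,f['cx']],[0,F,f['cy']],[0,0,1]])@np.c_[R,t])(*cam(f))
    X=cv2.triangulatePoints(M(S['side']),M(S['scene']),ref['side'][i].reshape(2,1),p.reshape(2,1));print('tri',(X[:3]/X[3]).ravel(),'scene46',ray(S['scene'],*p,0.046))
ys=np.array([.072,.024,-.024,-.074]);P=np.array(P)[:,:2];A=np.c_[ys,np.ones(4)]
sl,c=np.linalg.lstsq(A,P,rcond=None)[0];print('ydir',sl,np.hypot(*sl),'row mid',c,'yaw',np.degrees(np.arctan2(-sl[0],sl[1])),'res',A@[sl,c]-P)
E
```

```text
side 0 [265.8372093  259.13953488] [ 2  3  9  7 43]
side 1 [282.62745098 267.54901961] [ 1  2 10  8 51]
side 2 [300.0877193  276.24561404] [ 0  1 11  9 57]
side 3 [319.04587156 285.55045872] [  1   3  17  12 109]
scene 0 [361.22727273 234.13636364] [ 2  4  8  5 22]
scene 1 [344.03846154 229.96153846] [ 2  3  9  5 26]
scene 2 [325.78571429 227.19047619] [ 0  3 10 10 42]
side46 [0.45779345 0.0291457  0.046     ] [0.45740517 0.02762876 0.04810991]
side46 [ 0.47298044 -0.01636421  0.046     ] [ 0.47211599 -0.01912233  0.04757726]
side46 [ 0.48832726 -0.06198355  0.046     ] [ 0.48781043 -0.06239048  0.0476659 ]
side46 [ 0.50465266 -0.1094858   0.046     ] [ 0.50340993 -0.11082314  0.04672905]
tri [0.45796897 0.02795626 0.04668145] scene46 [0.45766179 0.02725859 0.046     ]
tri [ 0.47295088 -0.01714297  0.04662465] scene46 [ 0.47252482 -0.01773641  0.046     ]
tri [ 0.49100453 -0.0627244   0.04402434] scene46 [ 0.49397165 -0.06193155  0.046     ]
ydir [-0.32085476  0.94961984] 1.0023600234443562 row mid [ 0.48077803 -0.03919715] yaw 18.668931441268896 res [[-1.16966630e-04  2.97702948e-05]
 [ 9.70725680e-05 -4.20661836e-05]
 [ 1.51280325e-04 -4.47954077e-06]
 [-1.31386264e-04  1.67754296e-05]]
```

```bash
cat > plan.py <<'E'
from h import *
from scipy.spatial.transform import Rotation as Ro
yaw=np.radians(18.67);mid=np.array([.4806,-.0397]);ex=np.array([np.cos(yaw),np.sin(yaw)]);ey=np.array([-ex[1],ex[0]])
keys={k:np.r_[mid+y*ey,.0463] for k,y in dict(power=.072,unit=.024,count=-.024,tare=-.074).items()}
n=np.r_[-np.sin(np.radians(8))*ex,np.cos(np.radians(8))]   # panel normal
xt=-np.r_[np.cos(np.radians(8))*ex,np.sin(np.radians(8))]   # tool x: towards robot, down the panel
RT=np.c_[xt,np.cross(-n,xt),-n]
def flange(k,h): return keys[k]+n*(.178+h)
E
python3 - <<'E'
from plan import *
import pickle
f=pickle.load(open('side0.pkl','rb'))
for nm,u,v,z in [('red',249,229,0),('blue',381,308,0),('pot',406,280,0),('cup',334,218,.064)]:
    p=ray(f,u,v,z);d=p[:2]-mid;print(nm,p.round(3),'rel to key row (x,y)',(d@ex).round(3),(d@ey).round(3))
s=get_state();R0=Ro.from_euler('xyz',s['ee_rot']).as_matrix();p0=s['eef_pos']
print(RT,np.linalg.det(RT));T=flange('power',.06);print(keys,'target',T)
print('rotvec',np.degrees(Ro.from_matrix(R0.T@RT).as_rotvec()))
for w in [(.29,.50,.40),(.40,.28,.38),(.45,.13,.34),T]: print((R0.T@(np.array(w)-p0)*1000).round(0))
E
```

```text
red [0.504 0.18  0.   ] rel to key row (x,y) 0.093 0.201
blue [ 0.595 -0.22   0.   ] rel to key row (x,y) 0.051 -0.207
pot [ 0.699 -0.2   -0.   ] rel to key row (x,y) 0.155 -0.222
cup [0.66  0.021 0.064] rel to key row (x,y) 0.19 -0.0
[[-9.38158203e-01 -3.20116989e-01  1.31849537e-01]
 [-3.17001632e-01  9.47378020e-01  4.45516740e-02]
 [-1.39173101e-01 -6.93889390e-18 -9.90268069e-01]] 1.0
{'power': array([0.45755158, 0.02851122, 0.0463    ]), 'unit': array([ 0.47291719, -0.01696293,  0.0463    ]), 'count': array([ 0.48828281, -0.06243707,  0.0463    ]), 'tare': array([ 0.50428866, -0.10980597,  0.0463    ])} target [0.42617139 0.01790792 0.2819838 ]
rotvec [ 3.85639433 -7.41957548 55.77820349]
[ 116. -146.    4.]
[ 298. -311.   24.]
[ 430. -399.   65.]
[ 544. -406.  123.]
```

Request:
drive_tool(
  moves=[
    [40,-50,1,0.4,-0.7,5,1],
    [80,-100,2,0.8,-1.4,11,1],
    [116,-146,4,1.2,-2.2,17,1],
    [160,-188,9,1.5,-3,22,1],
    [205,-228,14,1.9,-3.6,28,1],
    [250,-268,19,2.3,-4.4,34,1],
    [298,-311,24,2.7,-5.2,40,1],
    [345,-342,38,3.1,-6,46,1],
    [390,-372,52,3.5,-6.8,51,1],
    [430,-399,65,3.86,-7.42,55.8,1],
    [490,-403,95,3.86,-7.42,55.8,1],
    [544,-406,123,3.86,-7.42,55.8,1],
  ],
  grip_force=20,
)

```text
t: 1.65
eef_pos: [0.4262, 0.019, 0.2825]
ee_rot: [3.14, 0.141, -2.816]
force: [0.9, 0.0, 0.1]
width: 0.0005
```

Request:
drive_tool(
  moves=[
    [0,0,0,0,0,0,1],
    [0,0,0,0,0,0,1],
    [0,0,0,0,0,0,1],
    [0,0,0,0,0,0,1],
  ],
)

```text
t: 2.15
eef_pos: [0.4272, 0.0216, 0.2835]
ee_rot: [3.14, 0.141, -2.815]
force: [0.1, -0.1, -0.5]
width: 0.0004
```

```bash
cat > st.py <<'E'
from plan import *
import sys
def rep(k):
    s=get_state();R=Ro.from_euler('xyz',s['ee_rot']).as_matrix();p=s['eef_pos']
    tip=p+R[:,2]*.178
    print('t',s['t'],'w',s['width'],'force',s['force'].round(2),'tool F',(R.T@s['force']).round(2),'rot err deg',np.degrees(Ro.from_matrix(R.T@RT).as_rotvec()).round(2))
    print(k,'tip to key in tool mm',(R.T@(keys[k]-tip)*1000).round(1))
E
python3 - <<'E'
from st import *
rep('power')
f=grab_frame('wrist');save('wrist1',f)
g=grab_frame('side');save('side1',g);c=cv2.resize(g['img'][150:310,220:400,::-1],None,fx=2.5,fy=2.5)
cv2.imwrite('pics/w1.png',np.hstack([f['img'][::,:,::-1][40:440,:350] if 0 else cv2.resize(f['img'][:,:,::-1],(350*640//560,400*300//400)),c[:300]]))
E
```

```text
t 2.15 w 0.00043994594161026097 force [ 0.05 -0.07 -0.45] tool F [ 0.03 -0.08  0.45] rot err deg [0.08 0.09 0.05]
power tip to key in tool mm [ 2.7 -3.5 61.2]
```

View pics/w1.png

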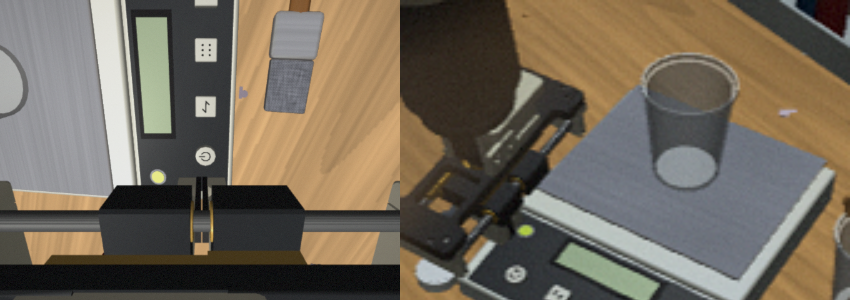

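The wrist view shows the four keys in a column, with power nearest the closed tips at about (328,250) full-size and unit at about (329,170). The side view shows the gripper above the left end of the panel, clear of the cup. Next I'll check the key positions from the wrist camera.

```bash
python3 - <<'E'
from st import *
f=grab_frame('wrist')
hsv=cv2.cvtColor(f['img'],cv2.COLOR_RGB2HSV);g=((hsv[...,2]>130)&(hsv[...,1]<50)).astype(np.uint8)
n_,L,st,ce=cv2.connectedComponentsWithStats(g)
for k in range(1,n_):
    if 300<ce[k][0]<360 and 60<st[k,4]<3000 and ce[k][1]<290:
        p=ray(f,*ce[k],.046);print(ce[k].round(1),st[k],p.round(4),[(q,(1000*(keys[q]-p)).round(1)) for q in keys if np.linalg.norm(keys[q]-p)<.015], depthpt(f,*ce[k]).round(4))
E
```

```text
[328.5   4.5] [311   0  36  10 359] [ 0.4989 -0.0943  0.046 ] [] [ 0.4991 -0.0945  0.0449]
[328.3  79.9] [ 311   62   36   37 1226] [ 0.4875 -0.0611  0.046 ] [('count', array([ 0.7, -1.3,  0.3]))] [ 0.4874 -0.0611  0.0467]
[328.  170.5] [312 155  33  32 991] [ 0.4722 -0.016   0.046 ] [('unit', array([ 0.7, -1. ,  0.3]))] [ 0.4723 -0.0158  0.0448]
[327.7 249.9] [312 235  32  30 675] [0.4568 0.0292 0.046 ] [('power', array([ 0.7, -0.7,  0.3]))] [0.4568 0.0293 0.0459]
```

Request:
drive_tool(
  moves=[
    [3,-3,15,0,0,0,1],
    [3,-3,30,0,0,0,1],
    [3,-3,45,0,0,0,1],
    [3,-3,54,0,0,0,1],
    [3,-3,56,0,0,0,1],
    [3,-3,56,0,0,0,1],
    [3,-3,56,0,0,0,1],
  ],
)

```text
t: 3.18
eef_pos: [0.4325, 0.0196, 0.2277]
ee_rot: [3.14, 0.141, -2.816]
force: [0.2, -0.1, 0.0]
width: 0.0002
```

```bash
python3 -c "
from st import *
rep('power')"
```

```text
t 3.175 w 0.00018410843244747263 force [ 0.17 -0.08  0.01] tool F [-0.13 -0.13  0.01] rot err deg [ 0.07  0.09 -0.02]
power tip to key in tool mm [-0.8  0.2  5.3]
```

Tip is centred, 5 mm above. Feeling down gently.

Request:
drive_tool(
  moves=[
    [0,0,2,0,0,0,1],
    [0,0,4,0,0,0,1],
    [0,0,5.5,0,0,0,1],
    [0,0,6.5,0,0,0,1],
    [0,0,7.5,0,0,0,1],
    [0,0,7.5,0,0,0,1],
  ],
)

```text
t: 3.92
eef_pos: [0.4334, 0.0199, 0.2199]
ee_rot: [3.141, 0.14, -2.816]
force: [-1.3, 0.4, 5.5]
width: 0.0005
```

```bash
python3 -c "
from st import *
rep('power')"
```

```text
t 3.925 w 0.0004694893004067542 force [-1.33  0.43  5.46] tool F [ 0.34  0.84 -5.56] rot err deg [ 0.06  0.04 -0.02]
power tip to key in tool mm [-1.1  0.3 -2.6]
```

5.5 N means about 3 mm of travel. I'll hold a little longer, then lift and move over to the unit key.

Request:
drive_tool(
  moves=[
    [0,0,0.3,0,0,0,1],
    [0,0,0.3,0,0,0,1],
    [0,0,-8,0,0,0,1],
    [0,0,-20,0,0,0,1],
    [0,0,-20,0,0,0,1],
    [0,-12,-20,0,0,0,1],
    [0,-24,-20,0,0,0,1],
    [0,-36,-20,0,0,0,1],
    [0,-48,-20,0,0,0,1],
    [0,-48,-14,0,0,0,1],
    [0,-48,-8,0,0,0,1],
    [0,-48,-8,0,0,0,1],
  ],
)

```text
t: 5.42
eef_pos: [0.4473, -0.0258, 0.2269]
ee_rot: [3.14, 0.139, -2.816]
force: [0.2, -0.5, 0.0]
width: 0.0008
```

```bash
python3 - <<'E'
from st import *
rep('unit')
g=grab_frame('side');c=cv2.resize(g['img'][180:310,220:400,::-1],None,fx=4,fy=4)
cv2.imwrite('pics/s2.png',c)
E
```

```text
t 5.425 w 0.0007856163954068459 force [ 0.15 -0.54  0.03] tool F [ 0.03 -0.56 -0.03] rot err deg [ 0.06 -0.05 -0.01]
unit tip to key in tool mm [-1.9 -0.   4.7]
```

View pics/s2.png

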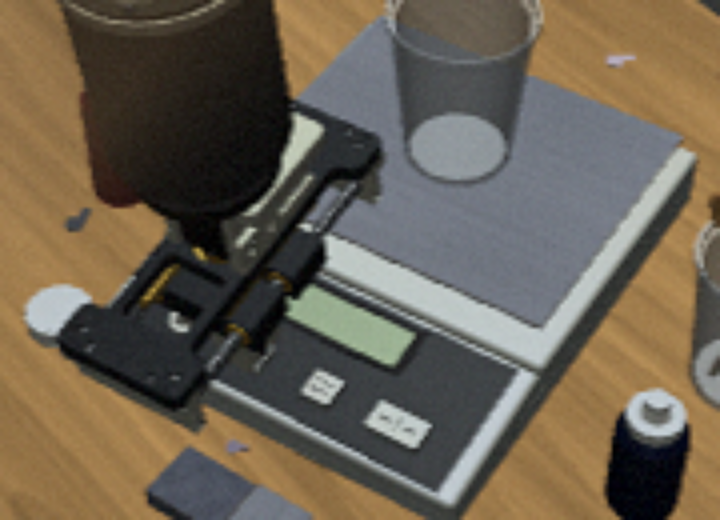

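The crop shows the gripper over the unit key. Count (322,387) and tare (398,424) are clear of it, and the cup hasn't moved. Pressing unit.

Request:
drive_tool(
  moves=[
    [-2,0,2,0,0,0,1],
    [-2,0,3.5,0,0,0,1],
    [-2,0,5,0,0,0,1],
    [-2,0,6,0,0,0,1],
    [-2,0,7,0,0,0,1],
    [-2,0,7,0,0,0,1],
  ],
)

```text
t: 6.22
eef_pos: [0.4505, -0.025, 0.2211]
ee_rot: [3.14, 0.141, -2.816]
force: [-0.9, 1.5, 3.6]
width: 0.0002
```

```bash
python3 -c "
from st import *
rep('unit')"
```

```text
t 6.225 w 0.0002434339507241215 force [-0.93  1.55  3.62] tool F [-0.13  1.77 -3.64] rot err deg [ 0.06  0.05 -0.02]
unit tip to key in tool mm [ 0.9  0.3 -1.6]
```

Only about 1.6 mm in, so 1.5 mm more.

Request:
drive_tool(
  moves=[
    [0,0,1,0,0,0,1],
    [0,0,1.7,0,0,0,1],
    [0,0,1.7,0,0,0,1],
    [0,0,1.7,0,0,0,1],
  ],
)

```text
t: 6.72
eef_pos: [0.4507, -0.0249, 0.2194]
ee_rot: [3.14, 0.14, -2.816]
force: [-1.9, 1.2, 6.0]
width: 0.0003
```

```bash
python3 -c "
from st import *
rep('unit')"
```

```text
t 6.725 w 0.00034979912162362196 force [-1.94  1.17  5.99] tool F [ 0.62  1.74 -6.13] rot err deg [ 0.06  0.05 -0.02]
unit tip to key in tool mm [ 0.9  0.3 -3.3]
```

Request:
drive_tool(
  moves=[
    [0,0,0,0,0,0,1],
    [0,0,-8,0,0,0,1],
    [0,0,-20,0,0,0,1],
    [0,0,-30,0,0,0,1],
    [0,-15,-30,0,0,0,1],
    [0,-35,-30,0,0,0,1],
    [0,-55,-30,0,0,0,1],
    [0,-75,-30,0,0,0,1],
    [0,-90,-30,0,0,0,1],
    [0,-98,-30,0,0,0,1],
    [0,-98,-20,0,0,0,1],
    [0,-98,-13,0,0,0,1],
  ],
)

```text
t: 8.22
eef_pos: [0.48, -0.1181, 0.2313]
ee_rot: [3.14, 0.14, -2.816]
force: [0.1, 0.1, 0.3]
width: 0.0004
```

Request:
drive_tool(
  moves=[
    [0,0,4,0,0,0,1],
    [0,0,4,0,0,0,1],
    [0,0,4,0,0,0,1],
  ],
)

```text
t: 8.6
eef_pos: [0.4809, -0.118, 0.2282]
ee_rot: [3.14, 0.14, -2.816]
force: [0.1, 1.4, 0.2]
width: 0.0002
```

```bash
python3 - <<'E'
from st import *
rep('tare')
g=grab_frame('side');c=cv2.resize(g['img'][180:310,220:420,::-1],None,fx=4,fy=4)
cv2.imwrite('pics/s3.png',c)
E
```

```text
t 8.6 w 0.00020275132722340615 force [0.15 1.44 0.21] tool F [-0.63  1.32 -0.12] rot err deg [ 0.06  0.04 -0.  ]
tare tip to key in tool mm [0.9 0.1 5.6]
```

View pics/s3.png

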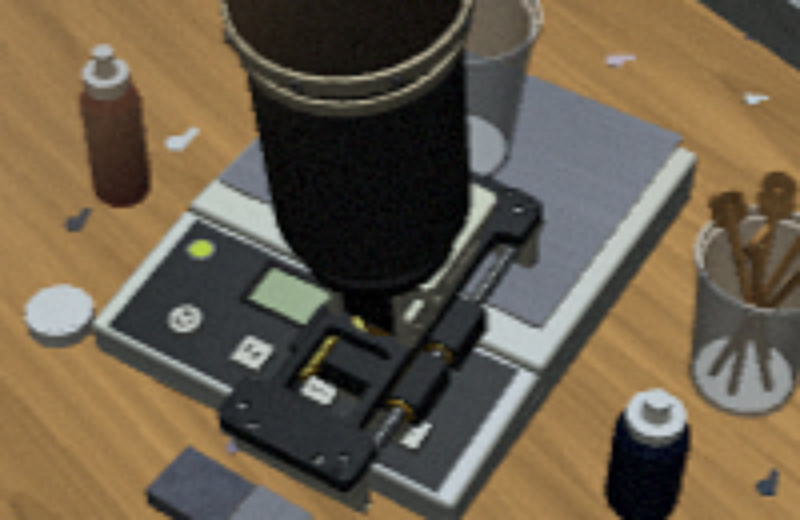

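The crop shows the tip above the tare key (415,435). The power and unit keys are up again, and the cup and bottles haven't moved. Pressing tare.

Request:
drive_tool(
  moves=[
    [0,0,2,0,0,0,1],
    [0,0,4,0,0,0,1],
    [0,0,5.5,0,0,0,1],
    [0,0,6.5,0,0,0,1],
    [0,0,7.5,0,0,0,1],
    [0,0,8.5,0,0,0,1],
    [0,0,8.5,0,0,0,1],
    [0,0,8.5,0,0,0,1],
  ],
)

```text
t: 9.65
eef_pos: [0.4819, -0.1179, 0.2199]
ee_rot: [3.141, 0.14, -2.816]
force: [-1.7, -0.1, 4.4]
width: 0.0003
```

```bash
python3 -c "
from st import *
rep('tare')"
```

```text
t 9.65 w 0.0003114227921843051 force [-1.7  -0.05  4.41] tool F [ 1.    0.5  -4.59] rot err deg [ 0.06  0.04 -0.02]
tare tip to key in tool mm [ 0.7  0.3 -2.8]
```

A little deeper for margin, then hold and retreat upwards.

Request:
drive_tool(
  moves=[
    [0,0,0.6,0,0,0,1],
    [0,0,1,0,0,0,1],
    [0,0,1,0,0,0,1],
    [0,0,1,0,0,0,1],
  ],
)

```text
t: 10.15
eef_pos: [0.4821, -0.1178, 0.219]
ee_rot: [3.141, 0.14, -2.816]
force: [-3.1, 0.1, 6.1]
width: 0.0003
```

Request:
drive_tool(
  moves=[
    [0,0,0,0,0,0,1],
    [0,0,-8,0,0,0,1],
    [0,0,-25,0,0,0,1],
    [0,0,-50,0,0,0,1],
    [0,0,-80,0,0,0,1],
    [0,0,-110,0,0,0,1],
    [0,0,-120,0,0,0,1],
    [0,0,-120,0,0,0,1],
    [0,0,-120,0,0,0,1],
  ],
)

```text
t: 11.28
eef_pos: [0.4659, -0.1233, 0.3364]
ee_rot: [3.14, 0.139, -2.817]
force: [-0.3, 0.2, -0.2]
width: 0.0005
```

```bash
python3 - <<'E'
from st import *
rep('tare')
g=grab_frame('side');cv2.imwrite('pics/s4.png',g['img'][100:400,180:480,::-1].repeat(2,0).repeat(2,1))
E
```

```text
t 11.275 w 0.0004857622781439 force [-0.3   0.17 -0.19] tool F [0.25 0.25 0.16] rot err deg [ 0.1  -0.06 -0.04]
tare tip to key in tool mm [ -0.2  -0.  115. ]
```

View pics/s4.png

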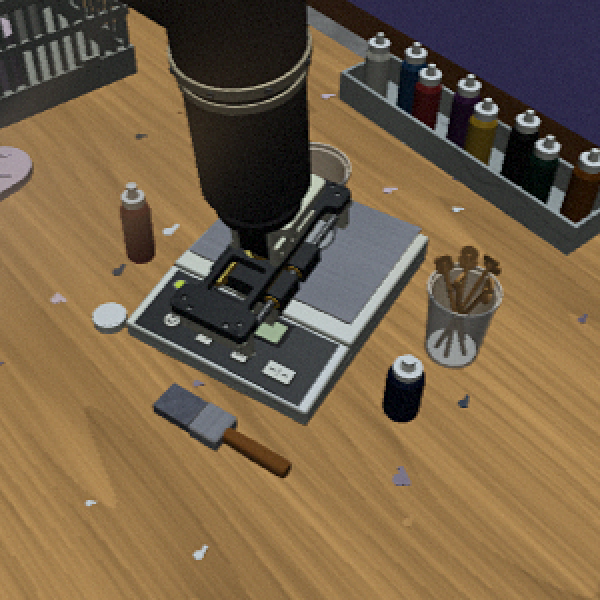

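The view shows everything in place, all four keys up and the arm clear.

```bash
python3 - <<'E'
from h import *
import pickle
a=pickle.load(open('scene0.pkl','rb'))['img'];b=grab_frame('scene')['img']
d=lambda x0,x1,y0,y1:np.abs(a[y0:y1,x0:x1].astype(int)-b[y0:y1,x0:x1]).mean().round(2)
print('cup',d(295,325,235,280),'red',d(390,412,245,292),'bench ref',d(150,200,220,260))
print(job_done())
E
```

```text
cup 4.35 red 3.67 bench ref 4.6
the job is handed in; nothing more can be done
None
```

I pressed the power, unit and tare keys in that order with the closed fingertips, then handed the job in at about 11 s of the 43 s allowed. No verdict was reported.

| Key | Force at the end of the press | Tip travel past key top |
|---|---|---|
| Power | 5.5 N, plus a 0.3 mm deeper hold I did not read | about 2.6 mm |
| Unit | 6.1 N | about 3.3 mm |
| Tare | about 6.9 N | 3 to 4 mm |

- **Presses:** Going by the stated key stiffness, those forces put each key past 2 mm, and all are well below the 25 N limit. The joint values themselves could not be read. The unit key stopped at only about 1.6 mm on the first push, so I pressed further without lifting off.
- **Other keys:** I lifted clear between presses. Pictures taken before the tare press showed power and unit up again, and the final one showed all four keys up. The counting key was never touched.
- **Final state:** The arm ended 115 mm above the keypad, touching nothing, with about 0.4 N on the force reading. Compared with the start, the cup and the red bottle showed no change beyond image noise. The other items in the last picture (brush, screw cap, blue bottle and spoon pot) were judged only by eye. I did not recheck the hexagonal mould, and the tray was only partly in view.
- **Disagreements:** The side, scene and wrist cameras agreed on the power and unit keys to within about 2 mm. The scene view of the counting key was about 6 mm off, so I did not use it. The display showed no readable change in the pictures.

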